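# Pack up the stacking pin trays in their dock

### The arm

A 6-joint arm with a two-finger parallel gripper is mounted at the origin on a cart in front of the work surface, level with it; the furniture and walls round the work are solid. World frame = base frame: x ahead of the robot, y to its left, z up, the work surface at z = 0. Lengths are in mm, angles in rad, forces in N, time in s.
With the tool pointing down it reaches from about 425 to 950 mm from the base axis. Payload 14.7 kg.
Tool frame: the origin (TCP) lies at the very end of the fingers, on their centre line; the grasp point (between the pads) lies 19 mm behind it; z points along the fingers, y is the direction in which the jaws open and shut (so a half turn about z gives the same grasp; the last joint's range is limited). The gripper opens to 85 mm and grips with 20 to 120 N. Pads are 22 mm wide; open, the fingers measure 114 mm over their backs; the gripper's body (76 mm by 85 mm) begins 54 mm behind the grasp point. The pads swing forward as they close: fully open they stand 13 mm farther back than shut.
Start: joints at [1.258, 0.48, 1.596, -0, 1.065, -0.047], TCP at [170.718, 627.174, 231.297] pointing down, gripper open.
Joint ranges: [-2.75, 2.75], [-0.82, 2.05], [0.23, 2.67], [-1.56, 4.7], [0.09, 2.69], [-2.92, 2.92]. Speed limits (rad/s): [1.89, 1.89, 2.39, 3.01, 3.01, 3.01].

### API

Orientations are given as a unit quaternion [w, x, y, z].
In Python, from cell import * gives the robot as it stands. The module is installed in compiled form; this text tells all that it offers.
- The arm moves only by the shell command python3 -m creep 'ROWS' [OPENING] [FORCE]. ROWS is JSON, a list of rows, each an object with "xyz": the shift along the world's x, y, z in mm, a list of three; "rotation": the turn, a rotation vector about the world's x, y, z in degrees, a list of three. In form: [{"xyz": [x, y, z], "rotation": [ax, ay, az]}, ...]. A call has 1 to 12 rows; each row shifts and turns the commanded pose from where the row before left it; what a row does not reach is not made up. A row lasts 1/8 s, in which the tool goes at most 62.5 mm and 10.7 degrees, less where a joint would pass 70% of its speed; a pose out of reach is approached as far as the arm can. A call with a gripper value outside its range is refused whole. OPENING is the opening in per cent of the stroke, from 0 (shut) to 100 (fully open), set as the call begins (- or left out, the last holds). The fingers move at their own pace and stop on an object; FORCE is the grip in N (left out, the last holds). Time passes only in rows, so rows that do not move let the fingers close. It gives the time, the measured TCP pose, the force and the opening at its end, in the units of the state.
- sense(): the state, without advancing time (a new reading comes with each control period).
- grab_frame(name): name is "scene" or "side" or "wrist"; returns a dict with "color" (420x560x3 uint8, red, green, blue), "range_z" (420x560 float32, mm along the optical axis (not along the pixel's ray), 0 where there is no reading), "camera_matrix" (3x3 intrinsics, pixels), "world_from_camera" (4x4, takes a point from camera to world coordinates); the wrist camera has in their place "tool_from_camera" (4x4, takes a point from camera to tool coordinates, whose origin is the TCP and whose axes are the flange's). Camera axes: x right, y down, z forward; pixel columns grow to the right and rows downward; lengths in mm; the calibration is good to about 2 mm. A picture is of the moment at which its call begins: read the wrist's pose just before it.
- job_done(): hands the job in, once; it reports no verdict.
The state is a dict: "time_s": time; "qpos": joint angles; "dq": joint speeds; "joint_efforts": joint torques, N m; "ee_pos": TCP position; "eef_rot": TCP orientation; "force": force on the tool from outside, world axes, zero at the start; "wrist_torque": the same for the moment, N m; "width": finger opening in mm.
Only numpy, scipy, OpenCV 4.12 (cv2) and the standard library are available. Lean on these libraries where they do the work, as an engineer would, in place of code of your own. Each camera call takes 0.05 s, during which the arm holds its last target.

### The job

Pack up the stacking pin trays for the night. First swing the dock's keeper arm well aside, then stack the loose tray on the dock's bottom tray, and after that the lid on the tray, each turned so that all three of its lugs drop fully into the notches below and it sits down flush and level; last, swing the keeper back over the lid until it meets its stop. Leave the oil bottle, the padlock and the lock cylinder where they are.

Things in the scene. Friction and masses are not known exactly. Their poses are not given: they have to be found in the camera images.
- dock_seat (a point): Middle of the rim of the dock's grey bottom tray, 40 mm above the desk. The tray is 100 long (x) by 52 mm wide (y), walls 5 mm. Three notches in its rim, 9.5 mm deep, each 4.5 mm wider than its lug: mid +x end wall (28.5 mm wide) and in each long wall at x = -30 mm (20.5 mm wide); none in the -x end wall.
- dock: The dock, fixed to the desk, in another place each time: dark steel plate 182 x 64 x 6 mm with the grey bottom tray on it. Origin on the desk 40 mm under dock_seat, same axes. A 16 mm post at x = +85 mm carries the keeper arm. To its right a key-milling machine up to 370 mm high fills the desk from y = -0.22 to 0.16 at x 0.33 to 0.75: keep clear of it.
- keeper (a joint): Angle (rad) of the aluminium keeper arm about its post: 0 = at its stop, pointing along the dock's -x over the seat; grows anticlockwise from above; 1.57 = along the dock's -y, clear of the seat; stop at 2.1. Stays where left; about 2 N at the knob moves it. 16 mm wide, reaches 92 mm from the axis, underside 143 mm above the desk, 7 mm above the stacked lid's rib.
- keeper_knob (a point): Middle of the upright round black knob on the keeper arm, 14 mm in diameter, 36 mm tall (this point 18 mm up, 170 mm above the desk), 62 mm from the arm's axis. Grip it from above. Its axes turn with the arm.
- tray_centre (a point): Centre of the loose grey tray: open box 100 (x) x 52 (y) x 50 mm high on three lugs 8 mm deep; this point is 33 mm above the lugs' feet, 25 mm below the rim. Lugs: 24 mm wide mid +x end; 16 mm wide under each long wall at x = -30 mm. Rim notched above its lugs as the dock's. x points to the notched end. Lift across the 52 mm. Seated: 25 mm above dock_seat, x alike; wrong way round: 8 mm higher.
- lid_rib (a point): Middle of the lifting rib of the loose grey lid: plate 100 (x) x 52 (y) x 14 mm on three lugs like the tray's; the +x end (end lug) is narrowed to a 36 mm nose with a small cross bar. Rib on top, mid plate, along x: 62 long, 14 thick, 34 mm high; this point is 17 mm above the plate, 39 mm above the lugs' feet. Lift by the rib. Seated: 56 mm above tray_centre, x alike.
- oil_bottle: Bystander: white oil bottle with yellow label and red spout, 43 x 43 x 130 mm, standing; origin at its foot. Leave it alone.
- padlock: Bystander: brass padlock lying flat, 60 x 40 x 14 mm; origin under its middle. Leave it alone.
- lock_cyl: Bystander: satin metal door-lock cylinder, 17 x 64 x 43 mm, standing on its flat edge; origin under its middle. Leave it alone.

How it is judged (in metres and radians):
On the way, in this order (a step that is already met when the one before it is completed fails the run):
1. the keeper arm is swung aside (value of joint keeper above 1.1 rad), for 0.2 s.
2. the tray sits on the dock's bottom tray, all lugs in their notches (x of tray_centre in the frame of dock_seat between -0.009 and 0.009 m and y of tray_centre in the frame of dock_seat between -0.009 and 0.009 m and z of tray_centre in the frame of dock_seat between 0.022 and 0.028 m and angle between the x axis of tray_centre and the x axis of dock_seat, either way round below 0.15 rad and angle between tray_centre's own z axis and vertical below 0.06 rad), for 0.2 s.
3. the lid sits on the tray, all lugs in their notches (x of lid_rib in the frame of tray_centre between -0.009 and 0.009 m and y of lid_rib in the frame of tray_centre between -0.009 and 0.009 m and z of lid_rib in the frame of tray_centre between 0.053 and 0.059 m and angle between the x axis of lid_rib and the x axis of tray_centre, either way round below 0.15 rad and angle between lid_rib's own z axis and vertical below 0.06 rad), for 0.2 s.
4. the keeper is swung back over the lid (value of joint keeper below 0.15 rad), for 0.2 s.
At the end, for the whole second after the job is handed in: The tray sits on the dock's bottom tray and the lid on the tray, each within 9 mm of centre, 3 mm of its seated height, 0.15 rad of the direction below and 0.06 rad of level, and the keeper arm is back over the lid, within 0.15 rad of its stop (all of step 2 and all of step 3 and value of joint keeper below 0.15 rad); the robot touches nothing.
It fails at once if a bystander (oil bottle, padlock, lock cylinder) is moved by more than 30 mm (distance of any of oil_bottle, padlock, lock_cyl from where it was at the start of the episode above 0.03 m).
It also fails if it takes over 72 s, if anything falls off the work surface, if the arm or the gripper's body presses on something with over 40 N, if the wrist force passes 120 N, or if a joint passes its speed limit or range.

## Working session

There is one attempt and no reset: what is moved stays moved. The work goes in short steps, Python scripts to look and compute and a shell command to move; the robot and the scene stay as the last step left them, time stands still between calls to the robot, and variables do not carry over. Pictures are saved under pics/ and viewed, and the job is handed in when it is done.

```bash
mkdir -p pics; cat > h.py <<'E'
from cell import *
import numpy as np, cv2, sys
def cap(n,tag):
    f=grab_frame(n); np.savez(f'pics/{tag}.npz',**f)
    cv2.imwrite(f'pics/{tag}.png',f['color'][:,:,::-1]); return f
def pts(f,T=None):
    K=f['camera_matrix'];z=f['range_z'].astype(float);h,w=z.shape
    u,v=np.meshgrid(np.arange(w),np.arange(h))
    P=np.stack([(u-K[0,2])/K[0,0]*z,(v-K[1,2])/K[1,1]*z,z],-1)
    T=f['world_from_camera'] if T is None else T
    return P@T[:3,:3].T+T[:3,3]
E
python3 - <<'E'
from h import *
s=sense();print(s)
for n in('scene','side','wrist'):
    f=cap(n,n+'0'); print(n,f['camera_matrix'].tolist(),[np.round(v,3).tolist() for k,v in f.items() if 'from' in k])
E
```

```text
{'time_s': 0.0, 'qpos': array([ 1.25840540e+00,  4.80847724e-01,  1.59686446e+00,  2.38400187e-05,
        1.06510445e+00, -4.66075649e-02]), 'dq': array([ 5.03657786e-05, -8.52164260e-04,  6.29838154e-04, -2.75601460e-04,
       -1.54130420e-03, -2.92608131e-04]), 'joint_efforts': array([-4.75477776e-03, -9.50609207e+01, -4.30195785e+01, -6.90686884e-04,
        1.23880207e-02, -9.31111742e-06]), 'ee_pos': array([170.58301361, 626.79153512, 230.66559426]), 'eef_rot': array([-1.19519159e-04,  1.32506580e-01,  9.91181937e-01, -6.00292266e-04]), 'force': array([-1.22295723,  0.21083426, -0.33198413]), 'wrist_torque': array([ 0.01157392,  0.02498644, -0.03307556]), 'width': 85.3658954500307}
scene [[499.73018024632586, 0.0, 282.0071181428504], [0.0, 499.73018024632586, 210.5105937954462], [0.0, 0.0, 1.0]] [[[0.701, -0.535, 0.472, 3.682], [-0.713, -0.516, 0.475, -168.184], [-0.011, -0.67, -0.743, 958.357], [0.0, 0.0, 0.0, 1.0]]]
side [[398.235611339514, 0.0, 275.9559996760311], [0.0, 398.235611339514, 210.9481917123391], [0.0, 0.0, 1.0]] [[[-0.996, -0.048, 0.079, 440.723], [-0.092, 0.532, -0.842, 1088.609], [-0.002, -0.845, -0.534, 582.456], [0.0, 0.0, 0.0, 1.0]]]
wrist [[377.033812239691, 0.0, 281.8747204485545], [0.0, 377.033812239691, 212.39696116128613], [0.0, 0.0, 1.0]] [[[-0.0, -0.958, -0.286, 72.832], [1.0, -0.0, 0.001, -0.271], [-0.001, -0.286, 0.958, -142.564], [0.0, 0.0, 0.0, 1.0]]]
```

View pics/scene0.png

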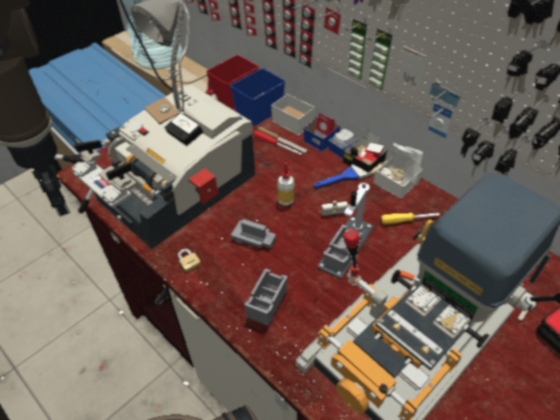

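View pics/side0.png

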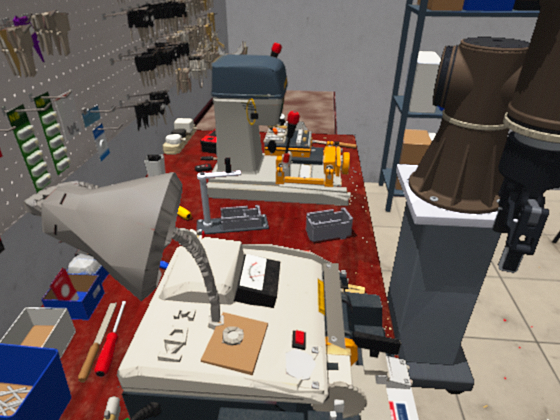

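View pics/wrist0.png

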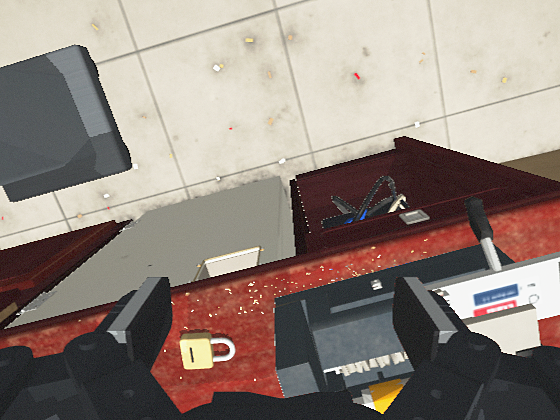

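The scene view shows the tray at about (266,297), the lid (253,234), the dock (345,250), the padlock (188,259), the bottle (286,190) and the cylinder (335,209). The keeper isn't clear yet, so I'll enlarge that area.

```bash
python3 - <<'E'
import cv2
a=cv2.imread('pics/scene0.png')[160:340,220:420]; cv2.imwrite('pics/scene0c.png',cv2.resize(a,None,fx=4,fy=3.3333,interpolation=cv2.INTER_CUBIC)[:600])
a=cv2.imread('pics/side0.png')[130:250,180:370]; cv2.imwrite('pics/side0c.png',cv2.resize(a,None,fx=4,fy=4,interpolation=cv2.INTER_CUBIC))
E
```

```text
(no output)
```

View pics/scene0c.png

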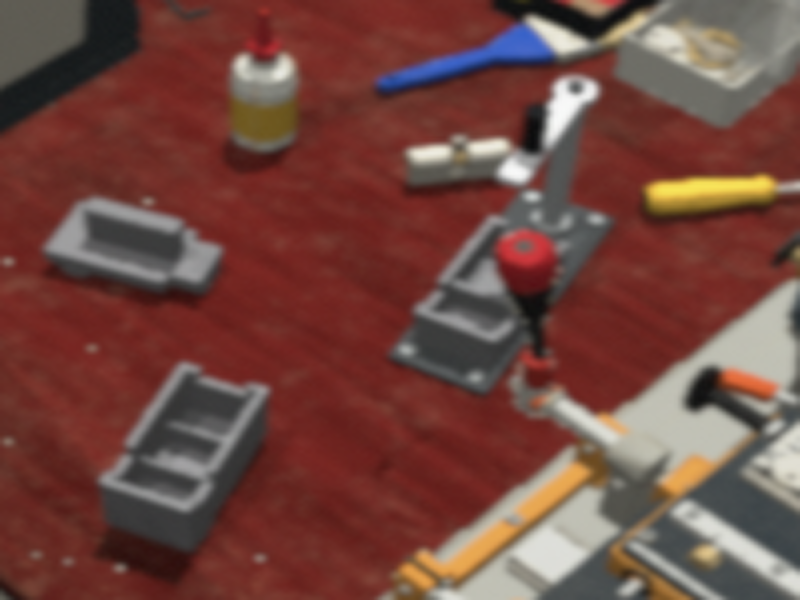

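View pics/side0c.png

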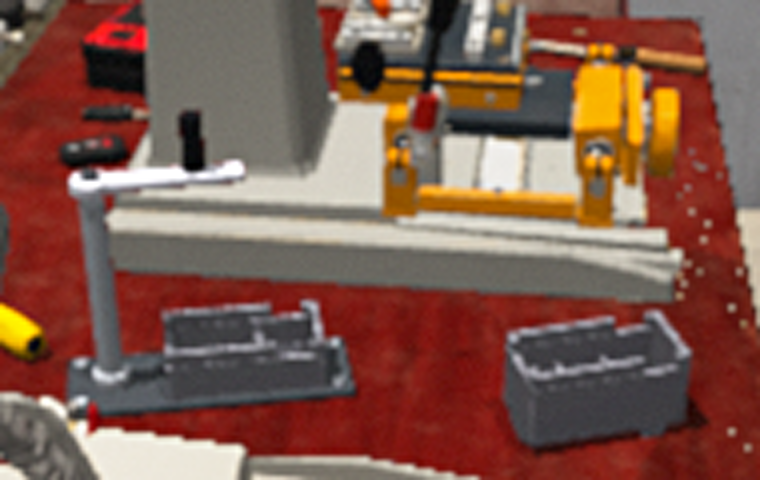

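```bash
cat > m.py <<'E'
from h import *
def load(t): return dict(np.load(f'pics/{t}.npz'))
def rect(p):
    r=cv2.minAreaRect(p[:,:2].astype(np.float32)); return np.round(r[0],1),np.round(r[1],1),round(r[2],1),cv2.boxPoints(r).round(1).tolist()
def comps(tag,zlo,zhi,box,mina=40):
    f=load(tag);P=pts(f);v=f['range_z']>0
    m=v&(P[...,2]>zlo)&(P[...,2]<zhi)&(P[...,0]>box[0])&(P[...,0]<box[1])&(P[...,1]>box[2])&(P[...,1]<box[3])
    n,l,st,c=cv2.connectedComponentsWithStats(m.astype(np.uint8))
    for i in range(1,n):
        if st[i,4]<mina: continue
        q=P[l==i]; print(tag,zlo,zhi,'n',st[i,4],'px',c[i].round(),'mean',q.mean(0).round(1),'zmax',np.percentile(q[:,2],98).round(1),'rgb',f['color'][l==i].mean(0).round(),rect(q))
E
python3 - <<'E'
from m import *
B=(300,800,150,620)
for t in('scene0','side0'):
    comps(t,8,220,B)
    print()
    comps(t,30,44,B); print(); comps(t,50,62,B); print(); comps(t,138,200,B,15)
E
```

```text
scene0 8 220 n 7445 px [201. 178.] mean [477.3 581.9 120.2] zmax 211.3 rgb [94. 86. 80.] (array([480.4, 574.7]), array([ 90.5, 356.4]), 90.0, [[302.20001220703125, 529.5], [658.5, 529.4000244140625], [658.5999755859375, 619.9000244140625], [302.20001220703125, 620.0]])
scene0 8 220 n 499 px [286. 187.] mean [637.7 454.4  60.5] zmax 121.8 rgb [128. 104.  82.] (array([676.4, 474.6]), array([113.4,  41.4]), 23.2, [[616.0999755859375, 471.29998779296875], [632.4000244140625, 433.20001220703125], [736.5999755859375, 477.8999938964844], [720.2999877929688, 516.0]])
scene0 8 220 n 136 px [328. 181.] mean [765.6 422.1  13.4] zmax 19.1 rgb [ 53.  76. 148.] (array([764.5, 423.4]), array([19.7, 78.9]), 68.7, [[724.0999755859375, 428.5], [797.5999755859375, 399.8999938964844], [804.7999877929688, 418.29998779296875], [731.2999877929688, 446.8999938964844]])
scene0 8 220 n 944 px [352. 209.] mean [678.9 276.1  79.7] zmax 188.2 rgb [130. 126. 122.] (array([684.8, 275.4]), array([150.3, 107.8]), 60.8, [[601.0999755859375, 236.10000610351562], [695.2000122070312, 183.5], [768.5999755859375, 314.6000
[... 10474 characters left out ...]
, [[604.2000122070312, 248.5], [610.0999755859375, 229.5], [708.2000122070312, 260.1000061035156], [702.2999877929688, 279.1000061035156]])
side0 138 200 n 1782 px [297. 260.] mean [454.6 592.7 176.8] zmax 192.7 rgb [182. 175. 163.] (array([460.3, 576.5]), array([170.9,  87. ]), 0.1, [[374.79998779296875, 619.9000244140625], [374.8999938964844, 532.9000244140625], [545.7999877929688, 533.0999755859375], [545.7000122070312, 620.0999755859375]])
side0 138 200 n 50 px [176. 252.] mean [646.9 604.2 188.2] zmax 190.2 rgb [227. 216. 201.] (array([647.1, 603. ]), array([ 8., 33.]), 0.0, [[643.0, 619.5], [643.0999755859375, 586.4000244140625], [651.0999755859375, 586.4000244140625], [651.0, 619.5]])
```

```bash
python3 - <<'E'
from m import *
for t in('scene0','side0'):
    f=load(t);P=pts(f);v=f['range_z']>0
    for x0 in range(520,800,40):
        o=[]
        for z0,z1 in((8,60),(60,120),(120,200),(200,300),(300,450)):
            m=v&(P[...,0]>x0)&(P[...,0]<x0+40)&(P[...,1]>-150)&(P[...,1]<200)&(P[...,2]>z0)&(P[...,2]<z1)
            o.append(np.percentile(P[m][:,1],99.5).round() if m.sum()>5 else None)
        print(t,x0,o)
# knob: dark pixels above z 155
for t in('scene0','side0'):
    f=load(t);P=pts(f);v=f['range_z']>0
    R=v&(abs(P[...,0]-655)<75)&(abs(P[...,1]-250)<60)
    g=f['color'].max(-1)
    k=R&(P[...,2]>160)&(P[...,2]<200)
    q=P[k]; print(t,'knob',k.sum(),q.mean(0).round(1),rect(q)[:3],q.min(0).round(),q.max(0).round())
    k=R&(P[...,2]>184)
    q=P[k]; print(' top',k.sum(),q.mean(0).round(1))
    k=R&(P[...,2]>146)&(P[...,2]<158); q=P[k]; print(' arm',k.sum(),rect(q))
f=load('scene0');P=pts(f);v=f['range_z']>0
k=v&(abs(P[...,0]-497)<60)&(abs(P[...,1]-426)<60)&(P[...,2]>52);print('rib',rect(P[k]))
k=v&(abs(P[...,0]-497)<60)&(abs(P[...,1]-426)<60)&(P[...,2]>57);print('rib',rect(P[k]),P[k].mean(0))
f=load('scene0');c=f['color'].astype(int);m=v&(c[...,0]>120)&(c[...,1]<60)&(P[...,2]>60)
n,l,st,ce=cv2.connectedComponentsWithStats(m.astype(np.uint8))
for i in range(1,n):
    if st[i,4]>25: print(ce[i],P[l==i].mean(0).round())
E
```

```text
scene0 520 [np.float64(126.0), np.float64(110.0), np.float64(72.0), np.float64(36.0), np.float64(33.0)]
scene0 560 [np.float64(124.0), None, np.float64(39.0), np.float64(73.0), np.float64(27.0)]
scene0 600 [np.float64(123.0), np.float64(54.0), None, np.float64(71.0), np.float64(26.0)]
scene0 640 [np.float64(122.0), None, None, np.float64(-118.0), np.float64(26.0)]
scene0 680 [np.float64(120.0), None, np.float64(-120.0), np.float64(-119.0), np.float64(26.0)]
scene0 720 [np.float64(120.0), None, None, None, None]
scene0 760 [np.float64(200.0), None, None, None, None]
side0 520 [np.float64(127.0), np.float64(114.0), np.float64(77.0), np.float64(42.0), np.float64(39.0)]
side0 560 [np.float64(127.0), np.float64(49.0), np.float64(72.0), np.float64(75.0), np.float64(39.0)]
side0 600 [np.float64(126.0), np.float64(59.0), np.float64(53.0), np.float64(73.0), np.float64(38.0)]
side0 640 [np.float64(124.0), np.float64(57.0), np.float64(53.0), np.float64(50.0), np.float64(37.0)]
side0 680 [np.float64(124.0), np.float64(58.0), np.float64(52.0), np.float64(49.0), np.float64(34.0)]
side0 720 [np.flo
[... 641 characters left out ...]
]), 17.3, [[604.2000122070312, 248.5], [610.0999755859375, 229.5], [708.2000122070312, 260.1000061035156], [702.2999877929688, 279.1000061035156]])
rib (array([497.2, 426.6]), array([18., 62.]), 21.5, [[477.5, 452.1000061035156], [500.20001220703125, 394.3999938964844], [517.0, 401.0], [494.29998779296875, 458.70001220703125]])
rib (array([497. , 426.4]), array([14.6, 59.1]), 21.6, [[479.3999938964844, 451.20001220703125], [501.1000061035156, 396.20001220703125], [514.7000122070312, 401.6000061035156], [493.0, 456.5]]) [496.70818578 425.83213527  58.63835763]
[286.17241379 173.62068966] [644. 460. 100.]
[201.66666667 181.96969697] [450. 541. 153.]
[351.15277778 236.59722222] [482. 141. 269.]
```

```bash
python3 - <<'E'
from m import *
for t in('scene0','side0'):
    f=load(t);P=pts(f);v=f['range_z']>0
    for x0 in range(120,840,60):
        o=[]
        for z0,z1 in((60,150),(150,250),(250,350),(350,500),(500,700)):
            m=v&(P[...,0]>x0)&(P[...,0]<x0+60)&(P[...,1]>250)&(P[...,1]<800)&(P[...,2]>z0)&(P[...,2]<z1)
            o.append(int(np.percentile(P[m][:,1],1)) if m.sum()>8 else None)
        print(t,x0,o)
E
```

```text
scene0 120 [None, 576, 552, 576, 377]
scene0 180 [None, None, 592, 579, 433]
scene0 240 [657, None, None, None, None]
scene0 300 [578, 710, None, None, None]
scene0 360 [298, 569, None, None, None]
scene0 420 [264, 534, None, None, None]
scene0 480 [418, 564, None, None, None]
scene0 540 [570, 571, 721, 757, None]
scene0 600 [442, 250, 747, 759, None]
scene0 660 [252, 250, None, None, None]
scene0 720 [None, None, None, None, None]
scene0 780 [733, None, None, None, None]
side0 120 [None, 581, 555, 639, None]
side0 180 [None, 664, 604, 612, 610]
side0 240 [702, None, None, None, None]
side0 300 [584, 712, None, None, None]
side0 360 [305, 577, None, None, None]
side0 420 [264, 576, None, None, None]
side0 480 [None, 578, None, None, None]
side0 540 [None, 604, 725, 779, None]
side0 600 [251, 252, None, 787, None]
side0 660 [260, 251, None, None, None]
side0 720 [None, None, None, None, None]
side0 780 [736, None, None, None, None]
```

```bash
python3 -m creep '[{"xyz":[20,-40,5],"rotation":[0,0,0]},{"xyz":[25,-45,5],"rotation":[0,0,0]},{"xyz":[30,-45,0],"rotation":[0,0,0]},{"xyz":[35,-45,0],"rotation":[0,0,0]},{"xyz":[40,-40,0],"rotation":[0,0,0]},{"xyz":[45,-30,0],"rotation":[0,0,0]},{"xyz":[45,-30,0],"rotation":[0,0,0]},{"xyz":[45,-30,0],"rotation":[0,0,0]},{"xyz":[45,-25,0],"rotation":[0,0,0]},{"xyz":[45,-20,0],"rotation":[0,0,0]},{"xyz":[40,-15,0],"rotation":[0,0,0]},{"xyz":[25,-10,0],"rotation":[0,0,0]}]' 45 40
```

```text
time_s: 1.65
ee_pos: [612.4, 251.0, 240.9]
eef_rot: [-0.0, 0.133, 0.991, -0.0]
force: [-0.7, -0.1, -0.1]
width: 38.0
```

```bash
python3 -m creep '[{"xyz":[16,-2,0],"rotation":[0,0,0]},{"xyz":[7,-1,-10],"rotation":[0,0,0]},{"xyz":[0,0,0],"rotation":[0,0,0]}]'; python3 - <<'E'
from m import *
print(sense()['ee_pos']);cap('wrist','wrist1');cap('side','side1')
E
```

```text
time_s: 2.02
ee_pos: [632.7, 249.4, 229.9]
eef_rot: [-0.001, 0.132, 0.991, -0.0]
force: [0.3, 1.2, -0.4]
width: 38.3
[632.73083893 249.39239332 229.90099953]
```

View pics/wrist1.png

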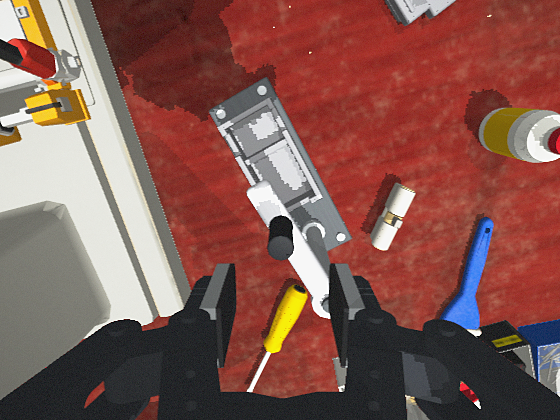

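View pics/side1.png

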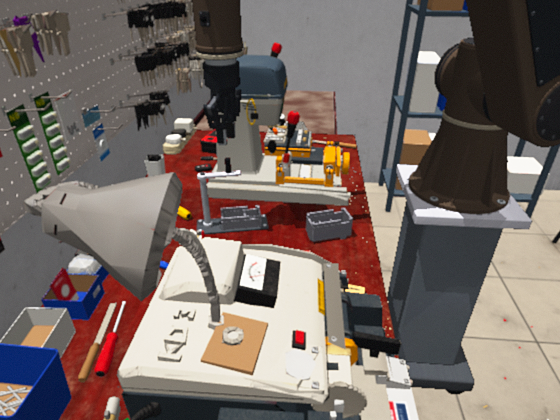

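The wrist view has the knob at (281,232), midway between the jaws, and the side view shows the arm well above the machine. I'll check the knob position from wrist depth.

```bash
cat >> m.py <<'E'
from scipy.spatial.transform import Rotation as Ro
def wT(f,pos,q):
    T=np.eye(4);T[:3,:3]=Ro.from_quat([q[1],q[2],q[3],q[0]]).as_matrix();T[:3,3]=pos
    return T@f['tool_from_camera']
def wpts(tag):
    s=sense();f=cap('wrist',tag);return f,pts(f,wT(f,s['ee_pos'],s['eef_rot']))
E
python3 - <<'E'
from m import *
s=sense();f,P=wpts('w1b');v=f['range_z']>0
k=v&(P[...,2]>165)&(P[...,2]<192)&(abs(P[...,0]-635)<20)&(abs(P[...,1]-248)<14)
print(k.sum(),P[k].mean(0),P[k].min(0),P[k].max(0))
k=v&(P[...,2]>184)&(P[...,2]<192)&(abs(P[...,0]-635)<20)&(abs(P[...,1]-248)<14)
print('top',k.sum(),rect(P[k])[:2])
k=v&(P[...,2]>34)&(P[...,2]<44)&(abs(P[...,0]-612)<70)&(abs(P[...,1]-245)<60);print('dock',rect(P[k]))
E
```

```text
822 [632.12557975 248.29686814 183.71826686] [626.92174598 240.48990877 165.18981388] [641.39954126 254.80489117 189.8171066 ]
top 575 (array([634.1, 247.7]), array([14.4, 14.2]))
dock (array([611.2, 244.5]), array([99.9, 52.1]), 13.6, [[556.5, 258.1000061035156], [568.7000122070312, 207.39999389648438], [665.9000244140625, 230.89999389648438], [653.5999755859375, 281.6000061035156]])
```

```bash
python3 -m creep '[{"xyz":[2,-1,-25],"rotation":[0,0,0]},{"xyz":[0,0,-25],"rotation":[0,0,0]},{"xyz":[0,0,-18],"rotation":[0,0,0]},{"xyz":[0,0,0],"rotation":[0,0,0]}]' && python3 -m creep '[{"xyz":[0,0,0],"rotation":[0,0,0]},{"xyz":[0,0,0],"rotation":[0,0,0]},{"xyz":[0,0,0],"rotation":[0,0,0]},{"xyz":[0,0,0],"rotation":[0,0,0]}]' 0 30
```

```text
time_s: 2.68
ee_pos: [634.8, 248.2, 162.3]
eef_rot: [-0.001, 0.132, 0.991, -0.0]
force: [0.3, -0.0, 0.5]
width: 38.5
time_s: 3.18
ee_pos: [636.1, 248.4, 164.4]
eef_rot: [0.001, 0.133, 0.991, 0.0]
force: [-2.4, -0.1, 7.1]
width: 13.4
```

```bash
python3 -m creep '[{"xyz":[0,0,4],"rotation":[0,0,0]},{"xyz":[3.5,-9.5,0],"rotation":[0,0,0]},{"xyz":[5.5,-9.5,0],"rotation":[0,0,0]},{"xyz":[7,-8,0],"rotation":[0,0,0]},{"xyz":[8,-7,0],"rotation":[0,0,0]},{"xyz":[9.5,-5.5,0],"rotation":[0,0,0]},{"xyz":[0,0,0],"rotation":[0,0,0]}]'
```

```text
time_s: 4.05
ee_pos: [669.1, 208.6, 166.6]
eef_rot: [-0.001, 0.133, 0.991, -0.0]
force: [-0.0, 2.9, -11.6]
width: 13.1
```

```bash
python3 -m creep '[{"xyz":[10,-3.5,-2],"rotation":[0,0,0]},{"xyz":[10.5,-2,0],"rotation":[0,0,0]},{"xyz":[11,0,0],"rotation":[0,0,0]},{"xyz":[10.5,2,0],"rotation":[0,0,0]},{"xyz":[9.5,3.5,0],"rotation":[0,0,0]},{"xyz":[0,0,0],"rotation":[0,0,0]}]'
```

```text
time_s: 4.8
ee_pos: [722.8, 204.9, 166.3]
eef_rot: [0.002, 0.132, 0.991, -0.002]
force: [7.8, -24.5, 3.3]
width: 13.4
```

```bash
python3 -m creep '[{"xyz":[2,-3,0],"rotation":[0,0,0]},{"xyz":[0,0,0],"rotation":[0,0,0]},{"xyz":[0,0,0],"rotation":[0,0,0]}]' 45; python3 -m creep '[{"xyz":[0,0,25],"rotation":[0,0,0]},{"xyz":[0,0,35],"rotation":[0,0,0]},{"xyz":[0,0,0],"rotation":[0,0,0]}]'
python3 - <<'E'
from m import *
for t in('scene','side'):
    f=cap(t,t+'2');P=pts(f);v=f['range_z']>0
    k=v&(abs(P[...,0]-700)<70)&(abs(P[...,1]-230)<70)&(P[...,2]>146)&(P[...,2]<158);print(k.sum(),rect(P[k]))
f,P=wpts('w2');v=f['range_z']>0
k=v&(P[...,2]>184)&(P[...,2]<192)&(abs(P[...,0]-722)<20)&(abs(P[...,1]-205)<14);print('knob',k.sum(),rect(P[k])[:2])
E
```

```text
time_s: 5.18
ee_pos: [722.6, 206.0, 165.5]
eef_rot: [0.0, 0.132, 0.991, 0.0]
force: [0.1, -0.4, -0.1]
width: 38.5
time_s: 5.55
ee_pos: [724.1, 206.5, 228.7]
eef_rot: [0.002, 0.132, 0.991, 0.001]
force: [0.7, 0.5, -0.4]
width: 38.2
308 (array([706.8, 226.3]), array([ 27.1, 102.9]), 15.8, [[679.7999877929688, 272.1000061035156], [707.7999877929688, 173.10000610351562], [733.9000244140625, 180.39999389648438], [705.7999877929688, 279.5]])
126 (array([706.5, 229.7]), array([22. , 96.4]), 17.8, [[681.2999877929688, 272.29998779296875], [710.7999877929688, 180.5], [731.7999877929688, 187.1999969482422], [702.2999877929688, 279.0]])
knob 617 (array([715. , 206.3]), array([14.2, 14.5]))
```

View pics/w2.png

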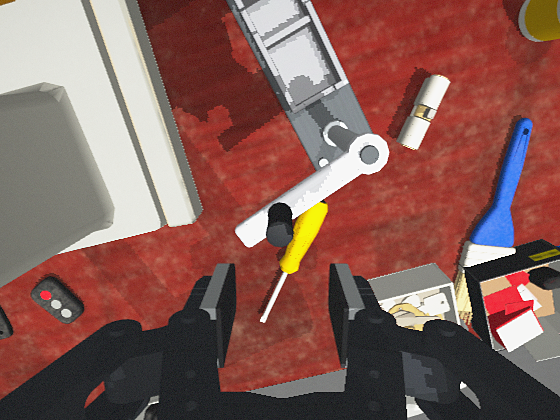

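The keeper is at about 1.65 rad with the knob at (715,206), and the seat is clear. Next is the tray.

```bash
python3 -m creep '[{"xyz":[-35,15,0],"rotation":[0,0,4]},{"xyz":[-40,15,0],"rotation":[0,0,4]},{"xyz":[-40,10,0],"rotation":[0,0,4]},{"xyz":[-40,5,0],"rotation":[0,0,4]},{"xyz":[-40,5,0],"rotation":[0,0,4]},{"xyz":[-40,5,0],"rotation":[0,0,4]},{"xyz":[-40,5,-20],"rotation":[0,0,4]},{"xyz":[-40,5,-20],"rotation":[0,0,4]},{"xyz":[-19,0,-20],"rotation":[0,0,3]},{"xyz":[0,0,0],"rotation":[0,0,0]},{"xyz":[0,0,0],"rotation":[0,0,0]}]' 100
python3 - <<'E'
from m import *
s=sense();print(s['ee_pos'],s['eef_rot'])
f,P=wpts('w3');v=f['range_z']>0
k=v&(P[...,2]>52)&(P[...,2]<64)&(abs(P[...,0]-390)<75)&(abs(P[...,1]-271)<60);print('tray',k.sum(),rect(P[k]),P[k][:,2].mean())
k=v&(P[...,2]>52)&(P[...,2]<64)&(abs(P[...,0]-497)<45)&(abs(P[...,1]-426)<45);print('rib',k.sum(),rect(P[k]) if k.sum()>9 else '')
E
```

```text
time_s: 7.08
ee_pos: [389.5, 270.9, 165.5]
eef_rot: [0.0, -0.171, 0.985, 0.0]
force: [0.8, 0.7, -0.0]
width: 85.4
[389.51133729 270.94213574 165.50703035] [ 2.21862645e-04 -1.71257787e-01  9.85226228e-01  4.27593823e-05]
tray 2410 (array([388.1, 271.6]), array([100.1,  52.1]), 20.1, [[332.1000061035156, 278.8999938964844], [350.1000061035156, 229.89999389648438], [444.1000061035156, 264.3999938964844], [426.1000061035156, 313.29998779296875]]) 57.53663747474697
rib 334 (array([502.3, 407.8]), array([13.6, 21.6]), 19.4, [[492.29998779296875, 415.70001220703125], [499.3999938964844, 395.3999938964844], [512.2999877929688, 399.8999938964844], [505.20001220703125, 420.20001220703125]])
```

View pics/w3.png

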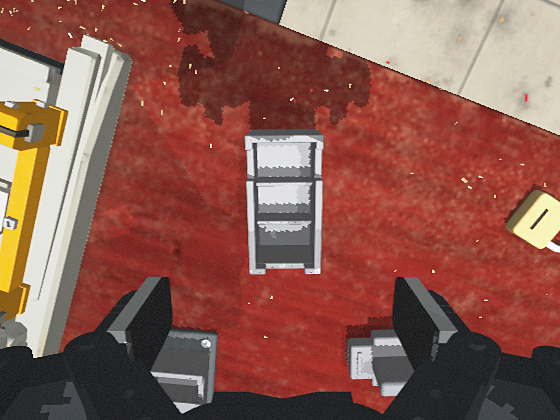

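```bash
python3 -m creep '[{"xyz":[-0.5,0.5,-35],"rotation":[0,0,0]},{"xyz":[0,0,-35],"rotation":[0,0,0]},{"xyz":[0,0,-35],"rotation":[0,0,0]},{"xyz":[0,0,-25],"rotation":[0,0,0]},{"xyz":[0,0,-14],"rotation":[0,0,0]},{"xyz":[0,0,0],"rotation":[0,0,0]}]' && python3 -m creep '[{"xyz":[0,0,0],"rotation":[0,0,0]},{"xyz":[0,0,0],"rotation":[0,0,0]},{"xyz":[0,0,0],"rotation":[0,0,0]},{"xyz":[0,0,0],"rotation":[0,0,0]},{"xyz":[0,0,0],"rotation":[0,0,0]}]' 0 50
```

```text
time_s: 7.88
ee_pos: [388.5, 271.1, 20.9]
eef_rot: [-0.0, -0.171, 0.985, -0.0]
force: [-0.4, -0.4, 0.5]
width: 85.6
time_s: 8.5
ee_pos: [388.9, 271.5, 22.3]
eef_rot: [0.001, -0.172, 0.985, 0.0]
force: [-0.3, -2.3, 10.2]
width: 51.4
```

```bash
python3 -m creep '[{"xyz":[0,0,10],"rotation":[0,0,0]},{"xyz":[0,0,30],"rotation":[0,0,0]},{"xyz":[0,0,35],"rotation":[0,0,0]},{"xyz":[0,0,25],"rotation":[0,0,0]},{"xyz":[35,-4,0],"rotation":[0,0,-1]},{"xyz":[40,-5,0],"rotation":[0,0,-1]},{"xyz":[40,-5,0],"rotation":[0,0,-1.2]},{"xyz":[40,-5,0],"rotation":[0,0,-1]},{"xyz":[40,-5,0],"rotation":[0,0,-1]},{"xyz":[28,-3,0],"rotation":[0,0,-1]},{"xyz":[0,0,0],"rotation":[0,0,0]},{"xyz":[0,0,0],"rotation":[0,0,0]}]'
python3 - <<'E'
from m import *
s=sense();print(s['ee_pos'],s['eef_rot'],s['force'])
f,P=wpts('w4');v=f['range_z']>0
k=v&(P[...,2]>125)&(P[...,2]<185)&(abs(P[...,0]-612)<90)&(abs(P[...,1]-245)<35);q=P[k];print(k.sum(),np.percentile(q[:,2],[50,90,97]))
zt=np.percentile(q[:,2],97)
k=k&(abs(P[...,2]-zt)<6);print('tray',rect(P[k]))
k=v&(P[...,2]>34)&(P[...,2]<44)&(abs(P[...,0]-612)<70)&(abs(P[...,1]-245)<45);print('dock',rect(P[k]))
f=cap('scene','s4');P=pts(f);v=f['range_z']>0
k=v&(P[...,2]>34)&(P[...,2]<44)&(abs(P[...,0]-612)<70)&(abs(P[...,1]-245)<45);print('dock',rect(P[k]))
E
```

```text
time_s: 10.0
ee_pos: [610.2, 244.1, 121.6]
eef_rot: [-0.0, -0.118, 0.993, -0.0]
force: [-0.8, 1.2, -1.9]
width: 51.8
[610.2406026  244.09270068 121.55396533] [-4.34182346e-04 -1.18220005e-01  9.92987332e-01 -3.19003326e-05] [-0.80817036  1.19656997 -1.86795676]
26463 [150.24776695 165.22726039 178.48735202]
tray (array([597.5, 244.6]), array([10., 71.]), 7.4, [[588.0, 279.1000061035156], [597.2000122070312, 208.6999969482422], [607.0999755859375, 210.0], [597.9000244140625, 280.3999938964844]])
dock (array([566.3, 233.7]), array([ 8. , 51.8]), 14.1, [[556.2000122070312, 257.79998779296875], [568.7999877929688, 207.60000610351562], [576.5, 209.5], [563.9000244140625, 259.70001220703125]])
dock (array([612.1, 244.2]), array([103.4,  51.8]), 13.7, [[555.7000122070312, 257.1000061035156], [567.9000244140625, 206.8000030517578], [668.4000244140625, 231.1999969482422], [656.2000122070312, 281.6000061035156]])
```

View pics/w4.png

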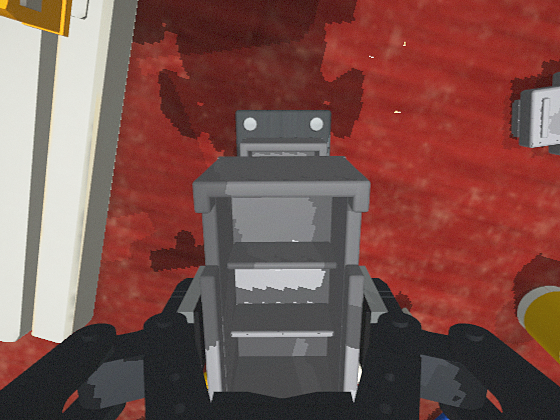

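View pics/s4.png

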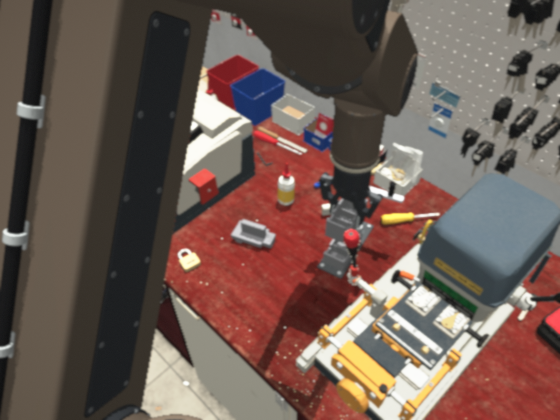

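The tray is held level and lined up over the dock. I'll check its rim position in the wrist depth before lowering.

```bash
python3 - <<'E'
from m import *
s=sense();f=load('w4');P=pts(f,wT(f,s['ee_pos'],s['eef_rot']));v=f['range_z']>0
a=np.radians(13.65);u=np.array([np.cos(a),np.sin(a)]);w=np.array([-np.sin(a),np.cos(a)])
d=P[...,:2]-np.array([611.4,244.4]);X=d@u;Y=d@w
# columns/rows: rim of -x end wall rows 185-195, cols 200-365
for r in range(140,230,6): print(r,[(round(X[r,c],1),round(Y[r,c],1),round(P[r,c,2],1)) for c in (200,225,282,340,362)])
print()
for c in range(190,240,4): print(c,(X[250,c].round(1),Y[250,c].round(1),P[250,c,2].round(1)),(X[250,570-c].round(1),Y[250,570-c].round(1),P[250,570-c,2].round(1)))
E
```

```text
140 [(np.float64(-47.5), np.float64(-56.7), np.float64(-0.7)), (np.float64(-47.6), np.float64(-39.3), np.float64(-0.0)), (np.float64(-50.0), np.float64(0.1), np.float64(24.6)), (np.float64(-47.5), np.float64(40.2), np.float64(0.3)), (np.float64(-47.5), np.float64(55.4), np.float64(0.3))]
146 [(np.float64(-43.5), np.float64(-56.7), np.float64(0.6)), (np.float64(-43.5), np.float64(-39.3), np.float64(0.7)), (np.float64(-48.1), np.float64(0.1), np.float64(40.2)), (np.float64(-43.4), np.float64(40.4), np.float64(0.3)), (np.float64(-43.2), np.float64(56.0), np.float64(-1.4))]
152 [(np.float64(-39.2), np.float64(-57.2), np.float64(-0.7)), (np.float64(-39.3), np.float64(-39.6), np.float64(0.3)), (np.float64(-40.7), np.float64(0.1), np.float64(10.9)), (np.float64(-39.2), np.float64(40.7), np.float64(-0.4)), (np.float64(-39.1), np.float64(56.1), np.float64(-0.4))]
158 [(np.float64(-35.2), np.float64(-57.2), np.float64(0.7)), (np.float64(-51.9), np.float64(-22.8), np.float64(113.3)), (np.float64(-51.8), np.float64(0.0), np.float64(113.0)), (np.float64(-52.2), np.float64(22.9), np.float64(115.6)
[... 4121 characters left out ...]
64(-26.1), np.float64(-21.4), np.float64(147.1)) (np.float64(-26.4), np.float64(23.2), np.float64(148.1))
222 (np.float64(-23.1), np.float64(-21.3), np.float64(139.7)) (np.float64(-26.4), np.float64(21.9), np.float64(147.8))
226 (np.float64(-19.3), np.float64(-21.4), np.float64(130.6)) (np.float64(-25.5), np.float64(20.9), np.float64(145.8))
230 (np.float64(-15.3), np.float64(-21.3), np.float64(120.7)) (np.float64(-22.7), np.float64(20.7), np.float64(139.0))
234 (np.float64(-15.4), np.float64(-19.6), np.float64(120.9)) (np.float64(-19.1), np.float64(20.6), np.float64(130.1))
238 (np.float64(-15.5), np.float64(-18.0), np.float64(121.2)) (np.float64(-14.4), np.float64(20.8), np.float64(118.7))
```

```bash
python3 -m creep '[{"xyz":[1.6,0.4,-20],"rotation":[0,0,0]},{"xyz":[0,0,-20],"rotation":[0,0,0]},{"xyz":[0,0,-11],"rotation":[0,0,0]},{"xyz":[0,0,-5],"rotation":[0,0,0]},{"xyz":[0,0,-3],"rotation":[0,0,0]},{"xyz":[0,0,-2.5],"rotation":[0,0,0]},{"xyz":[0,0,0],"rotation":[0,0,0]}]'
```

```text
time_s: 10.98
ee_pos: [612.9, 244.6, 60.0]
eef_rot: [0.0, -0.118, 0.993, 0.0]
force: [0.1, -0.0, -2.5]
width: 51.7
```

```bash
python3 -m creep '[{"xyz":[-0.7,0,-2],"rotation":[0,0,0]},{"xyz":[0,0,-2],"rotation":[0,0,0]},{"xyz":[0,0,-2],"rotation":[0,0,0]},{"xyz":[0,0,0],"rotation":[0,0,0]}]'
```

```text
time_s: 11.48
ee_pos: [612.1, 244.6, 54.4]
eef_rot: [0.0, -0.118, 0.993, 0.0]
force: [-3.8, -1.6, 8.8]
width: 51.4
```

```bash
python3 -m creep '[{"xyz":[0,0,0],"rotation":[0,0,0]},{"xyz":[0,0,0],"rotation":[0,0,0]},{"xyz":[0,0,0],"rotation":[0,0,0]}]' 85 && python3 -m creep '[{"xyz":[0,0,15],"rotation":[0,0,0]},{"xyz":[0,0,35],"rotation":[0,0,0]},{"xyz":[0,0,45],"rotation":[0,0,0]},{"xyz":[0,0,45],"rotation":[0,0,0]},{"xyz":[0,0,0],"rotation":[0,0,0]},{"xyz":[0,0,0],"rotation":[0,0,0]}]'
python3 - <<'E'
from m import *
s=sense();print(s['ee_pos'],s['force'])
f,P=wpts('w5');v=f['range_z']>0
k=v&(P[...,2]>82)&(P[...,2]<100)&(abs(P[...,0]-612)<70)&(abs(P[...,1]-245)<45);q=P[k];print('tray',k.sum(),np.percentile(q[:,2],[10,50,90,97]),rect(q))
A=np.c_[q[:,:2]-q[:,:2].mean(0),np.ones(len(q))];m=q[:,2]>86.5;print(np.linalg.lstsq(A[m],q[m,2],rcond=None)[0])
E
```

```text
time_s: 11.85
ee_pos: [612.2, 244.6, 53.7]
eef_rot: [0.0, -0.118, 0.993, 0.0]
force: [0.4, 0.0, -1.0]
width: 72.6
time_s: 12.6
ee_pos: [612.0, 244.5, 194.3]
eef_rot: [0.0, -0.118, 0.993, 0.0]
force: [-0.4, 0.2, 0.4]
width: 72.8
[612.01512853 244.52518883 194.25649826] [-0.37113727  0.2393936   0.44476705]
tray 2550 [87.20855982 89.77229017 90.7374718  91.11091933] (array([611.5, 244. ]), array([100. ,  52.1]), 13.9, [[556.7000122070312, 257.20001220703125], [569.2000122070312, 206.6999969482422], [666.2999877929688, 230.6999969482422], [653.7999877929688, 281.29998779296875]])
[-8.19151276e-04  4.81701912e-04  8.98108397e+01]
```

View pics/w5.png

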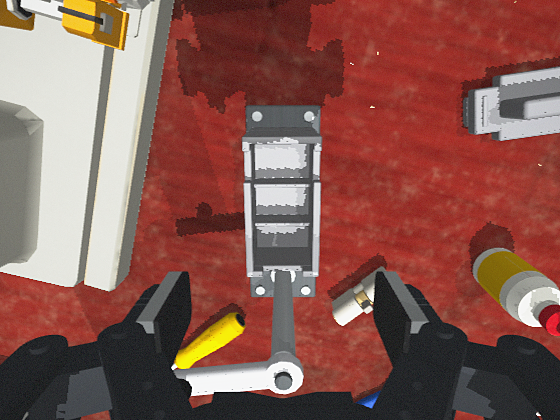

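The tray is seated: rim 89.8 mm (90 expected), level, within about 1 mm. Next is the lid.

```bash
python3 -m creep '[{"xyz":[-12,18,0],"rotation":[0,0,-8]},{"xyz":[-12,18,0],"rotation":[0,0,-8]},{"xyz":[-12,18,0],"rotation":[0,0,-8]},{"xyz":[-12,18,0],"rotation":[0,0,-8]},{"xyz":[-12,18,0],"rotation":[0,0,-8]},{"xyz":[-11,18,0],"rotation":[0,0,-8]},{"xyz":[-11,18,0],"rotation":[0,0,-8]},{"xyz":[-11,18,0],"rotation":[0,0,-8]},{"xyz":[-11,18,-10],"rotation":[0,0,-9]},{"xyz":[-11,20,-10],"rotation":[0,0,-9]},{"xyz":[0,0,0],"rotation":[0,0,0]},{"xyz":[0,0,0],"rotation":[0,0,0]}]' 50
python3 - <<'E'
from m import *
s=sense();print(s['ee_pos'],s['eef_rot'])
f,P=wpts('w6');v=f['range_z']>0
N=v&(abs(P[...,0]-497)<60)&(abs(P[...,1]-426)<60)
k=N&(P[...,2]>53)&(P[...,2]<62);print('rib',k.sum(),rect(P[k]),np.median(P[k][:,2]))
k=N&(P[...,2]>17)&(P[...,2]<62);print('lid',k.sum(),rect(P[k]))
E
```

```text
time_s: 14.15
ee_pos: [497.1, 426.0, 173.2]
eef_rot: [-0.0, 0.561, 0.828, -0.001]
force: [1.8, -0.4, 0.5]
width: 42.5
[497.05246989 426.01738716 173.21524671] [-9.63696399e-05  5.61025270e-01  8.27798431e-01 -6.28336596e-04]
rib 1540 (array([495.3, 427.5]), array([13.5, 61. ]), 22.1, [[477.6000061035156, 453.29998779296875], [500.6000061035156, 396.79998779296875], [513.0999755859375, 401.79998779296875], [490.1000061035156, 458.29998779296875]]) 55.66831153648141
lid 7383 (array([495.5, 427.5]), array([52.2, 99.7]), 21.6, [[452.8999938964844, 464.20001220703125], [489.6000061035156, 371.5], [538.0999755859375, 390.70001220703125], [501.29998779296875, 483.3999938964844]])
```

View pics/w6.png

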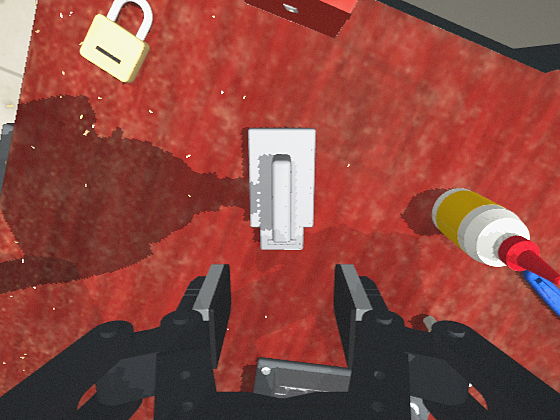

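```bash
python3 -m creep '[{"xyz":[-0.5,0.8,-35],"rotation":[0,0,0]},{"xyz":[0,0,-35],"rotation":[0,0,0]},{"xyz":[0,0,-35],"rotation":[0,0,0]},{"xyz":[0,0,-25],"rotation":[0,0,0]},{"xyz":[0,0,-13],"rotation":[0,0,0]},{"xyz":[0,0,0],"rotation":[0,0,0]}]' && python3 -m creep '[{"xyz":[0,0,0],"rotation":[0,0,0]},{"xyz":[0,0,0],"rotation":[0,0,0]},{"xyz":[0,0,0],"rotation":[0,0,0]},{"xyz":[0,0,0],"rotation":[0,0,0]},{"xyz":[0,0,0],"rotation":[0,0,0]}]' 0 60
```

```text
time_s: 14.95
ee_pos: [496.7, 426.8, 30.4]
eef_rot: [-0.0, 0.562, 0.827, -0.0]
force: [0.4, 0.1, 0.7]
width: 42.7
time_s: 15.58
ee_pos: [497.2, 427.8, 31.9]
eef_rot: [0.0, 0.562, 0.827, 0.001]
force: [0.3, -0.3, 7.9]
width: 12.8
```

```bash
python3 -m creep '[{"xyz":[0,0,10],"rotation":[0,0,0]},{"xyz":[0,0,35],"rotation":[0,0,0]},{"xyz":[0,0,50],"rotation":[0,0,0]},{"xyz":[0,0,40],"rotation":[0,0,0]},{"xyz":[0,0,30],"rotation":[0,0,0]},{"xyz":[0,0,0],"rotation":[0,0,0]}]' && python3 -m creep '[{"xyz":[12,-18,0],"rotation":[0,0,7]},{"xyz":[12,-18,0],"rotation":[0,0,8]},{"xyz":[12,-18,0],"rotation":[0,0,8]},{"xyz":[12,-18,0],"rotation":[0,0,8]},{"xyz":[12,-18,0],"rotation":[0,0,9]},{"xyz":[12,-18,0],"rotation":[0,0,9]},{"xyz":[11,-18,0],"rotation":[0,0,9]},{"xyz":[11,-18,0],"rotation":[0,0,8]},{"xyz":[11,-19,0],"rotation":[0,0,8]},{"xyz":[11,-19,0],"rotation":[0,0,8]},{"xyz":[0,0,0],"rotation":[0,0,0]},{"xyz":[0,0,0],"rotation":[0,0,0]}]'
python3 - <<'E'
from m import *
s=sense();print(s['ee_pos'],s['eef_rot'],s['force'])
f,P=wpts('w7');v=f['range_z']>0
a=np.radians(13.75);u=np.array([np.cos(a),np.sin(a)]);w=np.array([-np.sin(a),np.cos(a)])
d=P[...,:2]-np.array([611.5,244.1]);X=d@u;Y=d@w
k=v&(abs(X)<70)&(abs(Y)<30)&(P[...,2]>175)&(P[...,2]<194)
print(k.sum(),np.median(P[k][:,2]),X[k].min(),np.percentile(X[k],[1,99]),np.percentile(Y[k],[1,99]),rect(P[k]))
k2=k&(X<-30)
for i in range(140,230,6): print(i,[(round(X[i,c],1),round(Y[i,c],1),round(P[i,c,2],1)) for c in(200,230,282,330,360)])
E
```

```text
time_s: 16.32
ee_pos: [497.7, 428.3, 199.0]
eef_rot: [0.001, 0.562, 0.827, 0.002]
force: [-0.1, 0.1, -1.3]
width: 13.0
time_s: 17.82
ee_pos: [612.0, 245.6, 195.2]
eef_rot: [-0.001, -0.117, 0.993, -0.0]
force: [-0.1, -0.3, -1.8]
width: 12.8
[611.97779522 245.5909772  195.17134437] [-5.68179429e-04 -1.16887514e-01  9.93144997e-01 -2.14295951e-05] [-0.08198751 -0.28808985 -1.84988099]
11791 185.2242225779388 -49.68443276253618 [-49.45822256   4.22546433] [-24.49090363  26.27308252] (array([610.9, 244.8]), array([98.4, 52.4]), 13.5, [[556.9000244140625, 258.79998779296875], [569.0999755859375, 207.8000030517578], [664.7999877929688, 230.8000030517578], [652.5999755859375, 281.70001220703125]])
140 [(np.float64(-38.5), np.float64(-70.9), np.float64(0.1)), (np.float64(-38.5), np.float64(-44.2), np.float64(1.2)), (np.float64(-47.2), np.float64(1.5), np.float64(90.4)), (np.float64(-37.8), np.float64(44.1), np.float64(-0.3)), (np.float64(-37.7), np.float64(70.6), np.float64(-0.3))]
146 [(np.float64(-33.3), np.float64(-71.2), np.float64(0.2)), (np.float64(-33.0), np.float64(-44.7), np.float64(
[... 3259 characters left out ...]
.1)), (np.float64(-26.2), np.float64(21.7), np.float64(184.0)), (np.float64(28.9), np.float64(74.2), np.float64(-0.3))]
218 [(np.float64(33.6), np.float64(-75.7), np.float64(0.3)), (np.float64(-24.1), np.float64(-20.8), np.float64(184.8)), (np.float64(-30.3), np.float64(1.3), np.float64(205.1)), (np.float64(-23.8), np.float64(21.7), np.float64(184.7)), (np.float64(34.4), np.float64(74.3), np.float64(0.6))]
224 [(np.float64(39.5), np.float64(-76.1), np.float64(0.4)), (np.float64(-21.4), np.float64(-21.0), np.float64(184.8)), (np.float64(-30.2), np.float64(1.3), np.float64(211.8)), (np.float64(-21.2), np.float64(21.7), np.float64(185.2)), (np.float64(40.8), np.float64(74.9), np.float64(-0.6))]
```

View pics/w7.png

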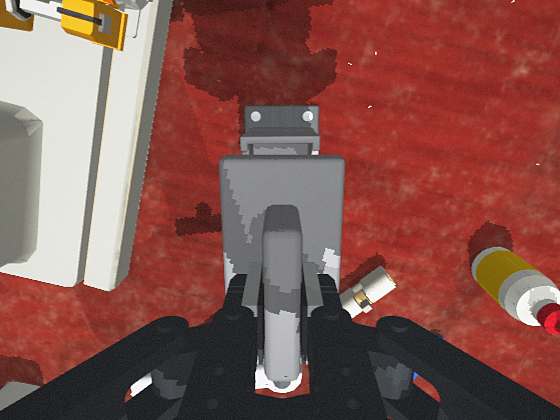

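```bash
python3 -m creep '[{"xyz":[0,-1.1,-20],"rotation":[0,0,0]},{"xyz":[0,0,-25],"rotation":[0,0,0]},{"xyz":[0,0,-15],"rotation":[0,0,0]},{"xyz":[0,0,-8],"rotation":[0,0,0]},{"xyz":[0,0,-4],"rotation":[0,0,0]},{"xyz":[0,0,-2.5],"rotation":[0,0,0]},{"xyz":[0,0,0],"rotation":[0,0,0]},{"xyz":[0,0,0],"rotation":[0,0,0]}]'
```

```text
time_s: 18.88
ee_pos: [612.9, 244.3, 121.8]
eef_rot: [0.0, -0.118, 0.993, 0.0]
force: [-0.6, -0.3, -1.2]
width: 12.7
```

```bash
python3 -m creep '[{"xyz":[-0.7,0,-2],"rotation":[0,0,0]},{"xyz":[0,0,-2],"rotation":[0,0,0]},{"xyz":[0,0,-2],"rotation":[0,0,0]},{"xyz":[0,0,-2],"rotation":[0,0,0]},{"xyz":[0,0,0],"rotation":[0,0,0]}]'
```

```text
time_s: 19.5
ee_pos: [611.9, 244.2, 113.9]
eef_rot: [0.0, -0.118, 0.993, -0.0]
force: [-4.8, -2.1, 9.9]
width: 13.0
```

```bash
python3 -m creep '[{"xyz":[0,0,0],"rotation":[0,0,0]},{"xyz":[0,0,0],"rotation":[0,0,0]},{"xyz":[0,0,0],"rotation":[0,0,0]}]' 45 && python3 -m creep '[{"xyz":[0,0,15],"rotation":[0,0,0]},{"xyz":[0,0,35],"rotation":[0,0,0]},{"xyz":[0,0,45],"rotation":[0,0,0]},{"xyz":[0,0,25],"rotation":[0,0,0]},{"xyz":[0,0,0],"rotation":[0,0,0]},{"xyz":[0,0,0],"rotation":[0,0,0]}]'
python3 - <<'E'
from m import *
s=sense();print(s['ee_pos'],s['force'])
f,P=wpts('w8');v=f['range_z']>0
N=v&(abs(P[...,0]-612)<70)&(abs(P[...,1]-245)<45)
k=N&(P[...,2]>98)&(P[...,2]<110);q=P[k];print('plate',k.sum(),np.percentile(q[:,2],[5,50,95]),rect(q))
A=np.c_[q[:,:2]-q[:,:2].mean(0),np.ones(len(q))];print(np.linalg.lstsq(A,q[:,2],rcond=None)[0])
k=N&(P[...,2]>130)&(P[...,2]<142);q=P[k];print('rib',k.sum(),np.percentile(q[:,2],[5,50,95]),rect(q))
k=v&(P[...,2]>184)&(P[...,2]<192)&(abs(P[...,0]-715)<20)&(abs(P[...,1]-206)<20);print('knob',k.sum(),rect(P[k])[:2] if k.sum()>5 else '')
E
```

```text
time_s: 19.88
ee_pos: [611.9, 244.3, 113.2]
eef_rot: [-0.0, -0.118, 0.993, -0.0]
force: [0.3, -0.8, -0.3]
width: 38.6
time_s: 20.62
ee_pos: [611.6, 244.2, 233.3]
eef_rot: [-0.0, -0.118, 0.993, -0.0]
force: [-0.4, -0.3, -0.8]
width: 38.5
[611.64125848 244.18179973 233.33541836] [-0.37093881 -0.26704717 -0.7574967 ]
plate 6521 [102.62125284 103.92202679 105.12472587] (array([611.7, 243.7]), array([100. ,  52.1]), 13.6, [[557.0, 257.29998779296875], [569.2000122070312, 206.6999969482422], [666.4000244140625, 230.10000610351562], [654.2000122070312, 280.70001220703125]])
[ 2.09495618e-03 -3.64515162e-05  1.03888155e+02]
rib 1864 [135.39089428 137.68148119 138.89240251] (array([611.2, 243.6]), array([61.1, 14. ]), 13.2, [[579.9000244140625, 243.39999389648438], [583.0999755859375, 229.8000030517578], [642.5, 243.8000030517578], [639.2999877929688, 257.29998779296875]])
knob 0
```

View pics/w8.png

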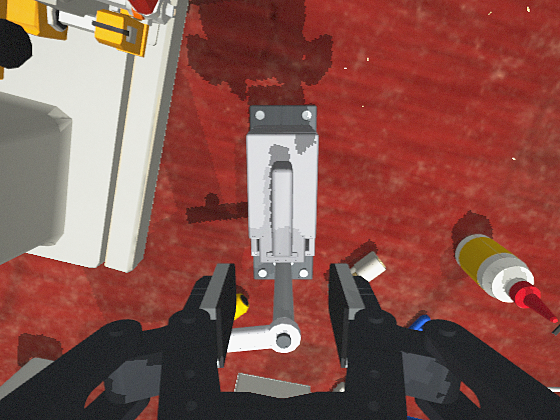

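The lid is seated: plate top 103.9 mm (104 expected), level, nose towards the post. I'll go to the knob with the jaws turned 45° to suit the swing.

```bash
python3 -m creep '[{"xyz":[20,-7,0],"rotation":[0,0,9]},{"xyz":[21,-8,0],"rotation":[0,0,9]},{"xyz":[21,-8,0],"rotation":[0,0,9]},{"xyz":[21,-8,0],"rotation":[0,0,9]},{"xyz":[21,-7,0],"rotation":[0,0,9]},{"xyz":[0,0,0],"rotation":[0,0,0]},{"xyz":[0,0,0],"rotation":[0,0,0]}]'
python3 - <<'E'
from m import *
s=sense();print(s['ee_pos'],s['eef_rot'],s['qpos'].round(2))
f,P=wpts('w9');v=f['range_z']>0
k=v&(P[...,2]>184)&(P[...,2]<192)&(abs(P[...,0]-715)<20)&(abs(P[...,1]-206)<20);print('knob',k.sum(),rect(P[k])[:2] if k.sum()>5 else '')
k=v&(P[...,2]>147)&(P[...,2]<157)&(abs(P[...,0]-700)<40)&(abs(P[...,1]-230)<60);print('arm',rect(P[k]))
f=cap('scene','s9')
E
```

```text
time_s: 21.55
ee_pos: [715.1, 206.3, 232.3]
eef_rot: [-0.001, -0.488, 0.873, 0.0]
force: [-0.3, 0.3, -0.6]
width: 38.7
[715.09029594 206.30093384 232.32345781] [-8.43289775e-04 -4.88119567e-01  8.72776314e-01  2.87332966e-04] [ 0.24  0.62  1.35  0.    1.18 -2.35]
knob 570 (array([715.1, 206.1]), array([14.1, 14.1]))
arm (array([707.5, 226.2]), array([ 19.2, 103. ]), 22.3, [[679.0, 270.20001220703125], [718.0999755859375, 175.0], [735.9000244140625, 182.3000030517578], [696.7999877929688, 277.5]])
```

View pics/w9.png

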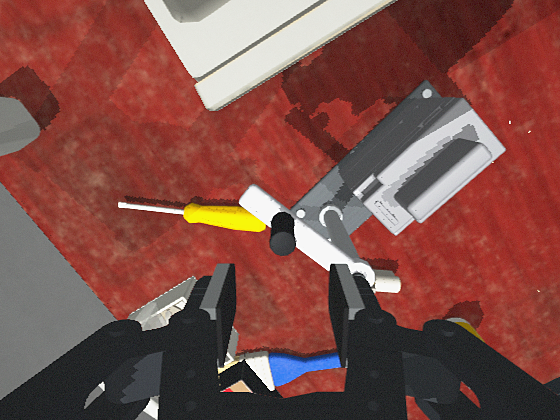

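```bash
python3 -m creep '[{"xyz":[0.5,0,-25],"rotation":[0,0,0]},{"xyz":[0,0,-25],"rotation":[0,0,0]},{"xyz":[0,0,-16],"rotation":[0,0,0]},{"xyz":[0,0,0],"rotation":[0,0,0]}]' && python3 -m creep '[{"xyz":[0,0,0],"rotation":[0,0,0]},{"xyz":[0,0,0],"rotation":[0,0,0]},{"xyz":[0,0,0],"rotation":[0,0,0]},{"xyz":[0,0,0],"rotation":[0,0,0]}]' 0 30
```

```text
time_s: 22.15
ee_pos: [715.5, 206.3, 166.3]
eef_rot: [-0.001, -0.489, 0.872, 0.0]
force: [-0.2, 0.3, 0.0]
width: 38.4
time_s: 22.65
ee_pos: [716.7, 207.0, 168.5]
eef_rot: [0.001, -0.489, 0.872, 0.0]
force: [-2.1, 4.6, 4.9]
width: 13.6
```

```bash
python3 -m creep '[{"xyz":[-10.5,-2.5,0],"rotation":[0,0,0]},{"xyz":[-11,-1,0],"rotation":[0,0,0]},{"xyz":[-10.5,1,0],"rotation":[0,0,0]},{"xyz":[-10.5,3,0],"rotation":[0,0,0]},{"xyz":[-9.5,5,0],"rotation":[0,0,0]},{"xyz":[0,0,0],"rotation":[0,0,0]}]'
```

```text
time_s: 23.4
ee_pos: [664.1, 211.0, 168.4]
eef_rot: [0.0, -0.489, 0.872, -0.001]
force: [-3.0, -4.9, 6.5]
width: 13.2
```

```bash
python3 -m creep '[{"xyz":[-8.5,6.5,0],"rotation":[0,0,0]},{"xyz":[-7.5,8,0],"rotation":[0,0,0]},{"xyz":[-6,9,0],"rotation":[0,0,0]},{"xyz":[-4.5,10,0],"rotation":[0,0,0]},{"xyz":[0,0,0],"rotation":[0,0,0]}]'
```

```text
time_s: 24.02
ee_pos: [638.3, 245.4, 168.3]
eef_rot: [0.001, -0.489, 0.872, -0.0]
force: [0.1, -1.5, 6.2]
width: 13.1
```

```bash
python3 -m creep '[{"xyz":[-1,3,0],"rotation":[0,0,0]},{"xyz":[-0.5,3,0],"rotation":[0,0,0]},{"xyz":[0,0,0],"rotation":[0,0,0]},{"xyz":[0,0,0],"rotation":[0,0,0]}]'
```

```text
time_s: 24.52
ee_pos: [636.9, 250.7, 168.2]
eef_rot: [0.0, -0.489, 0.872, -0.0]
force: [-0.4, -2.5, 8.1]
width: 13.3
```

```bash
python3 -m creep '[{"xyz":[-0.5,2,0],"rotation":[0,0,0]},{"xyz":[0,0,0],"rotation":[0,0,0]},{"xyz":[0,0,0],"rotation":[0,0,0]}]'
```

```text
time_s: 24.9
ee_pos: [636.4, 252.5, 168.2]
eef_rot: [0.0, -0.489, 0.872, -0.0]
force: [-1.4, -3.9, 8.2]
width: 13.4
```

```bash
python3 -m creep '[{"xyz":[0,0,0],"rotation":[0,0,0]},{"xyz":[0,0,0],"rotation":[0,0,0]},{"xyz":[0,0,0],"rotation":[0,0,0]}]' 45 && python3 -m creep '[{"xyz":[0,0,25],"rotation":[0,0,0]},{"xyz":[0,0,45],"rotation":[0,0,0]},{"xyz":[0,0,0],"rotation":[0,0,0]},{"xyz":[0,0,0],"rotation":[0,0,0]}]'
python3 - <<'E'
from m import *
s=sense();print(s['ee_pos'],s['force'])
f,P=wpts('w10');v=f['range_z']>0
k=v&(P[...,2]>184)&(P[...,2]<192)&(abs(P[...,0]-635)<25)&(abs(P[...,1]-248)<25);print('knob',k.sum(),rect(P[k])[:2] if k.sum()>5 else '')
for t in('scene','side'):
    f=cap(t,t+'10');P=pts(f);v=f['range_z']>0
    k=v&(abs(P[...,0]-655)<75)&(abs(P[...,1]-254)<60)&(P[...,2]>146)&(P[...,2]<158);print(k.sum(),rect(P[k]))
E
```

```text
time_s: 25.28
ee_pos: [635.8, 253.2, 167.2]
eef_rot: [-0.0, -0.489, 0.872, 0.0]
force: [0.5, -0.5, -0.0]
width: 38.4
time_s: 25.78
ee_pos: [635.7, 253.3, 237.1]
eef_rot: [-0.0, -0.489, 0.872, 0.0]
force: [-1.9, 0.4, 0.5]
width: 38.4
[635.69111782 253.25061368 237.06390577] [-1.85444417  0.35728621  0.52985164]
knob 550 (array([634.2, 248. ]), array([14.2, 14.1]))
225 (array([656.9, 255.4]), array([106.6,  22.5]), 13.7, [[602.5, 253.8000030517578], [607.7999877929688, 231.89999389648438], [711.4000244140625, 257.1000061035156], [706.0999755859375, 279.0]])
238 (array([656.1, 254.2]), array([103.2,  24.1]), 17.5, [[603.2999877929688, 250.1999969482422], [610.5, 227.1999969482422], [708.9000244140625, 258.20001220703125], [701.5999755859375, 281.20001220703125]])
```

View pics/w10.png

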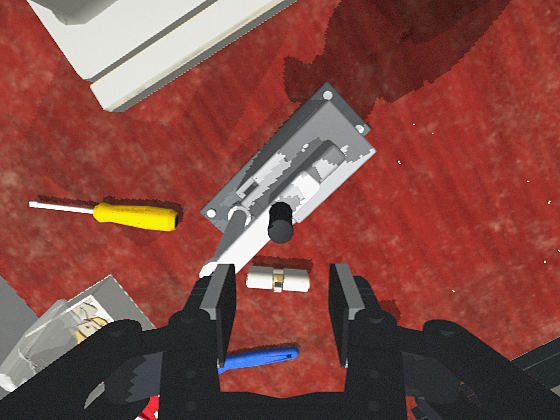

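```bash
python3 -m creep '[{"xyz":[-20,10,20],"rotation":[0,0,-9]},{"xyz":[-30,15,10],"rotation":[0,0,-9]},{"xyz":[-20,0,10],"rotation":[0,0,-9]},{"xyz":[0,0,0],"rotation":[0,0,-9]},{"xyz":[0,0,0],"rotation":[0,0,-9]},{"xyz":[0,0,0],"rotation":[0,0,0]},{"xyz":[0,0,0],"rotation":[0,0,0]}]'
python3 - <<'E'
from m import *
s=sense();print(s['ee_pos'],s['force'])
f,P=wpts('w11');v=f['range_z']>0
N=v&(abs(P[...,0]-612)<70)&(abs(P[...,1]-245)<45)
k=N&(P[...,2]>98)&(P[...,2]<110);q=P[k];print('plate',k.sum(),np.median(q[:,2]),rect(q))
A=np.c_[q[:,:2]-q[:,:2].mean(0),np.ones(len(q))];print(np.linalg.lstsq(A,q[:,2],rcond=None)[0])
k=N&(P[...,2]>83)&(P[...,2]<96);print('near rim',k.sum())
k=v&(P[...,2]>146)&(P[...,2]<158)&(abs(P[...,0]-655)<75)&(abs(P[...,1]-254)<60);print('arm',k.sum(),rect(P[k]))
k=v&(P[...,2]>184)&(P[...,2]<192)&(abs(P[...,0]-635)<25)&(abs(P[...,1]-248)<25);print('knob',k.sum(),rect(P[k])[:2])
cap('side','side11');cap('scene','scene11')
a=cv2.imread('pics/side11.png')[130:250,180:370]; cv2.imwrite('pics/side11c.png',cv2.resize(a,None,fx=4,fy=4,interpolation=cv2.INTER_CUBIC))
E
```

```text
time_s: 26.8
ee_pos: [565.8, 278.2, 276.8]
eef_rot: [-0.0, -0.12, 0.993, -0.0]
force: [-0.4, 0.4, 0.2]
width: 38.2
[565.7850662  278.17935745 276.77408065] [-0.43348162  0.44157613  0.20192516]
plate 4076 103.816566705192 (array([611.6, 243.5]), array([100.2,  52.2]), 13.2, [[556.9000244140625, 257.5], [568.7999877929688, 206.6999969482422], [666.4000244140625, 229.5], [654.5, 280.29998779296875]])
[ 4.44585901e-03 -2.57943077e-04  1.03784655e+02]
near rim 435
arm 1006 (array([654.5, 255.5]), array([103.8,  16.6]), 17.9, [[602.5, 247.5], [607.5999755859375, 231.6999969482422], [706.4000244140625, 263.5], [701.2999877929688, 279.29998779296875]])
knob 0 (array([0., 0.]), array([0., 0.]))
```

View pics/side11c.png

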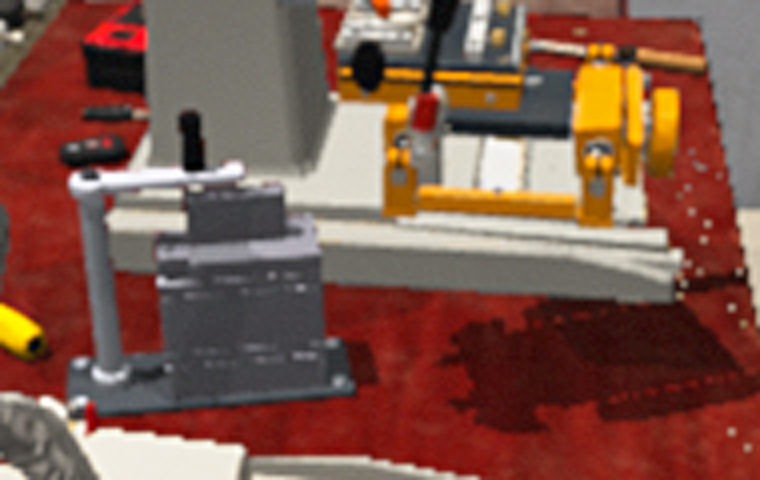

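View pics/w11.png

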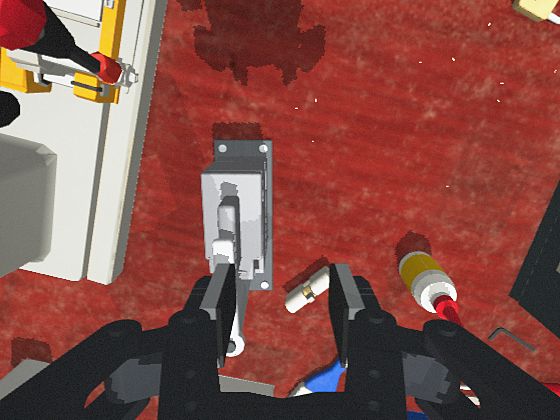

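The stack sits flush. Readings of the keeper angle differ (0 to 0.07 rad), so I'll measure it more carefully.

```bash
python3 - <<'E'
from m import *
s=sense()
for t in('w11','scene11','side11','scene0','side0'):
    f=load(t);P=pts(f,wT(f,s['ee_pos'],s['eef_rot'])) if t[0]=='w' else pts(f);v=f['range_z']>0
    b=f['color'].min(-1)
    k=v&(P[...,2]>149)&(P[...,2]<156)&(abs(P[...,0]-655)<75)&(abs(P[...,1]-254)<60)&(b>150)
    q=P[k][:,:2]; vx,vy,x0,y0=cv2.fitLine(q.astype(np.float32),cv2.DIST_HUBER,0,.01,.01).ravel()
    print(t,k.sum(),np.degrees(np.arctan2(vy,vx)),rect(P[k])[:3])
    k=v&(P[...,2]>165)&(P[...,2]<192)&(abs(P[...,0]-635)<18)&(abs(P[...,1]-249)<15);q=P[k]
    if k.sum()>8:print('  knob',q.mean(0),(q.min(0)+q.max(0))/2)
E
```

```text
w11 791 19.481035 (array([654.7, 255.4]), array([103.7,  16.3]), 17.6)
scene11 141 14.127966 (array([657.1, 252.1]), array([103.6,  22.5]), 18.8)
  knob [633.37142819 246.50670292 181.14329732] [635.3701358  248.16897942 178.54977776]
side11 140 16.24762 (array([655.3, 256.9]), array([102.3,  19.5]), 15.6)
  knob [634.73355141 251.91933385 179.21968476] [635.2431437  248.85988443 177.65428217]
scene0 148 14.037712 (array([656.6, 251.8]), array([104.7,  22.1]), 18.4)
  knob [633.34986448 245.92373474 181.15378064] [635.33131382 247.67779094 178.57068102]
side0 153 16.30755 (array([655.6, 255.9]), array([102.2,  18.4]), 14.9)
  knob [635.01863892 251.06993886 179.63195582] [635.78912693 249.85543216 178.35977119]
```

```bash
python3 -c "
from m import *
c=lambda t:[print(t,np.round([P[...,i][m].mean() for i in(0,1)],1)) for f in [load(t)] for P in [pts(f)] for (x,y) in((637,454),(697,340),(341,485)) for m in [(f['range_z']>0)&(abs(P[...,0]-x)<40)&(abs(P[...,1]-y)<40)&(P[...,2]>9)&(P[...,2]<41)]]
c('scene0');c('scene11')
job_done()"
```

```text
scene0 [634.5 451.8]
scene0 [694.8 340. ]
scene0 [341.1 482.3]
scene11 [634.9 452. ]
scene11 [694.2 340.2]
scene11 [341.1 482.4]
the job is handed in; nothing more can be done
```

I swung the keeper aside to about 1.65 rad, then seated the tray on the dock and the lid on the tray. Last, I swung the keeper back to its stop, retreated with the gripper open, and handed in at about 27 s of the 72 s allowed.

- **Tray:** right after placing, its rim was at 89.8 mm (90 expected). It was level and within about 1 mm and 0.3° of the dock.
- **Lid:** at the last check, with the keeper back, the plate top was at 103.8 mm (104 expected). It was level to about 0.004 rad and within about 1 mm and 0.5° of the tray.
- **Bystanders:** the oil bottle, padlock and lock cylinder showed shifts under 1 mm, within measurement noise.
- **Keeper angle (readings disagreed):** direct line fits of the arm's angle from the three cameras came out between 0.01 and 0.10 rad. The knob position gave about 0.01 to 0.03 rad, and the knob is back within about 1 mm of where it started. At the end the fingers slid about 5 mm past the knob without it following, so I took it to be at its stop. All readings are below the 0.15 rad limit.
- **Swing aside:** near the end of that swing the pads slipped on the knob and the wrist force rose to about 26 N. I eased it off, and nothing was disturbed.

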